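# Empty a dustpan of stone offcuts into the waste carton

### The arm

A 7-joint arm with a two-finger parallel gripper is mounted at the origin on the work surface. World frame = base frame: x ahead of the robot, y to its left, z up, the work surface at z = 0. Lengths are in m, angles in rad, forces in N, time in s.
With the tool pointing down it reaches from about 0.4 to 0.85 m from the base axis. Payload 6.9 kg.
Tool frame: the origin (TCP) lies midway between the tips of the shut fingers; the grasp point (between the pads) lies 19 mm behind it (manip.hold_point_z is the distance from the TCP to the grasp point, in m); z points along the fingers, y is the line along which they close (so a half turn about z gives the same grasp; the last joint's range is limited). The gripper opens to 85 mm and grips with 20 to 120 N. Pads are 22 mm wide; open, the fingers measure 114 mm over their backs; the gripper's body (76 mm by 85 mm) begins 54 mm behind the grasp point. The pads swing forward as they close: fully open they stand 13 mm farther back than shut.
Start: joints at [1.377, 0.507, -0.238, 1.5, 0.126, 1.149, -0.155], TCP at [0.185, -0.597, 0.231] pointing down, gripper open.
Joint ranges: [-3.08, 3.08], [-0.24, 2.05], [-1.43, 1.35], [0, 2.5], [-1.52, 4.66], [0.17, 1.96], [-2.89, 2.89]. Speed limits (rad/s): [2.39, 2.39, 3.14, 3.14, 3.14, 3.14, 3.14].

### API

Orientations are given as a unit quaternion [x, y, z, w].
In Python, from rig import observe, cams, ticket, manip gives the robot as it stands. The module is installed in compiled form; this text tells all that it offers.
- The arm moves only by the shell command python3 -m crank 'ROWS' [FORCE]. ROWS is JSON, a list that holds one entry, the list of rows, each a list of 5 numbers: the opening, from -1 (shut) to 1 (fully open), then the shift along the tool's x, y, z in m, then the turn about the tool's z in degrees. A call has 1 to 20 rows; each row shifts and turns the commanded pose from where the row before left it, along the tool's axes as they then stand; what a row does not reach is not made up. A row lasts 1/12 s, in which the tool goes at most 41.7 mm and 7.16 degrees, less where a joint would pass 70% of its speed; a pose out of reach is approached as far as the arm can. A call with a gripper value outside its range is refused whole. The fingers move at their own pace and stop on an object; FORCE is the grip in N (left out, the last holds). Time passes only in rows, so rows that do not move let the fingers close. It gives the time, the measured TCP pose, the force, the opening and the grip force at its end, in the units of the state.
- observe(): the state, without advancing time (a new reading comes with each control period).
- cams.get_image(name): name is "scene" or "top"; returns (picture, depth): 400x640x3 uint8, red, green, blue; 400x640 float32, m along the optical axis (not along the pixel's ray), 0 where there is no reading.
- cams.calibration(name): a dict with "camera_matrix" (3x3 intrinsics, pixels), "rvec" (rotation vector, rad) and "tvec" (3), from world to camera coordinates, as OpenCV has them. Camera axes: x right, y down, z forward; pixel columns grow to the right and rows downward; lengths in m; the calibration is good to about 2 mm. A picture is of the moment at which its call begins. calibration takes no time and is no camera call.
- ticket.hand_in(): hands the job in; it is judged then, once.
The state is a dict: "t": time; "q": joint angles; "qvel": joint speeds; "effort": joint torques, N m; "position": TCP position; "tool_rot": TCP orientation; "force": force on the tool from outside, world axes, zero at the start; "ft_torque": the same for the moment, N m; "grip_width": finger opening in m; "grasp_force": force on a finger pad.
Only numpy, scipy, OpenCV 4.12 (cv2) and the standard library are available. Lean on these libraries where they do the work, as an engineer would, in place of code of your own. Each camera call takes 0.05 s, during which the arm holds its last target. There are 200 camera calls.

### The job

Lift the dustpan of stone offcuts from the plywood board by the wooden grip on its hood, carry it level to the open cardboard carton without spilling any, and tip all five offcuts into the carton. Then set the empty dustpan back down flat on the plywood board (set it down, do not let it drop). Leave the drinks can, the brush and the trowel where they are.

Things in the scene. Friction and masses are not known exactly. Their poses are not given: they have to be found in the camera images.
- board: Plywood board lying fixed on the bench, 360 x 380 x 12 mm (its x, y, z). Origin at the centre of its underside; z up. It lies either left or right of the middle of the bench, the carton on the other side.
- carton: Open-topped cardboard carton that does not move, outside 300 x 320 x 120 mm high (its x, y, z), walls and floor 5 mm, four short flaps folded down outside (reaching 20 mm beyond each wall). Origin at the centre of its underside, z up. Three fixed lumps of stone up to 40 mm high already lie on its floor.
- dustpan: Hooded sheet-metal dustpan, standing loose on the board, about 0.45 kg empty. Floor 220 x 200 mm (its x, y), 3 mm thick; origin at the centre of the floor's underside, +x towards the open mouth, z up. Back wall 42 mm high; a hood covers the rear 98 mm at 42 to 58 mm height; side walls slope from 56 mm at the hood to 12 mm at the mouth. The mouth has no lip: things slide out over it when the pan is tipped mouth down (stone starts to slide at about 25 to 36 degrees).
- dustpan_grip (a point): Centre of the dustpan's wooden grip: a bar with flat upright sides, 96 mm long along the pan's x, 22 mm wide (y) and 22 mm high, standing on two posts over the hood. It lies 45 mm behind the pan's origin (x = -0.045) and 96 mm above the underside of the pan; 25 mm or more free space beneath the bar. Axes as the dustpan's. The pan balances about 20 mm (empty) to 40 mm (loaded) in front of this point.
- dustpan_mouth (a point): Middle of the dustpan's open front edge, on its floor: 155 mm in front of the grip's centre and 93 mm below it. Axes as the dustpan's.
- offcut0_center (a point): Centre (half-way up) of an irregular split-stone offcut, about 40 x 32 x 20 mm, about 36 g, lying loose and flat on the dustpan's floor in front of the hood.
- offcut1_center (a point): Centre (half-way up) of an irregular split-stone offcut, about 40 x 30 x 16 mm, about 36 g, lying loose and flat on the dustpan's floor in front of the hood.
- offcut2_center (a point): Centre (half-way up) of an irregular split-stone offcut, about 41 x 30 x 22 mm, about 36 g, lying loose and flat on the dustpan's floor in front of the hood.
- offcut3_center (a point): Centre (half-way up) of an irregular split-stone offcut, about 38 x 34 x 18 mm, about 36 g, lying loose and flat on the dustpan's floor in front of the hood.
- offcut4_center (a point): Centre (half-way up) of an irregular split-stone offcut, about 39 x 33 x 15 mm, about 36 g, lying loose and flat on the dustpan's floor in front of the hood.
- can: Drinks can standing on the bench between the board and the carton, diameter 66 mm, 122 mm high; origin at the centre of its underside. A bystander.
- brush: Hand brush, bristles down, 315 x 48 mm, 82 mm high, across the far end of the gap between board and carton; origin on the bench under the root of its handle, +x towards the brush head. A bystander.
- trowel: Pointing trowel lying flat between the board and the carton, 280 x 68 mm, 30 mm high; origin on the bench where handle meets blade, +x towards the blade's tip. A bystander.

How it is judged:
By the outcome, as a careful person would: the job done as asked, in the order asked, and still so for the second after the job is handed in, with the robot touching nothing.
It also fails if it takes over 58 s, if anything falls off the work surface, if the arm or the gripper's body presses on something with over 40 N, if the wrist force passes 120 N, or if a joint passes its speed limit or range.

## Working session

There is one attempt and no reset: what is moved stays moved. The work goes in short steps, Python scripts to look and compute and a shell command to move; the robot and the scene stay as the last step left them, time stands still between calls to the robot, and variables do not carry over. Pictures are saved under pics/ and viewed, at most 10 in all, crops included, and the job is handed in when it is done.

```bash
mkdir -p pics; cat > h.py <<'E'
import numpy as np, cv2
from rig import observe, cams
def get(n):
    im,d=cams.get_image(n); c=cams.calibration(n)
    K=np.array(c["camera_matrix"],float); R=cv2.Rodrigues(np.array(c["rvec"],float))[0]; t=np.array(c["tvec"],float).ravel()
    return im,d,K,R,t
def cloud(d,K,R,t):
    v,u=np.mgrid[:d.shape[0],:d.shape[1]]
    P=np.stack([(u-K[0,2])/K[0,0]*d,(v-K[1,2])/K[1,1]*d,d],-1)
    return (P-t)@R   # world, HxWx3
def ray(u,v,z,K,R,t):
    r=R.T@np.linalg.solve(K,[u,v,1.]); o=-R.T@t
    return o+r*(z-o[2])/r[2]
E
python3 - <<'E'
from h import *
for n in("top","scene"):
    im,d,K,R,t=get(n); cv2.imwrite(f"pics/{n}0.png",im[:,:,::-1]); np.savez(f"{n}0.npz",im=im,d=d,K=K,R=R,t=t); print(n,-R.T@t)
s=observe();print({k:np.round(v,3) for k,v in s.items()})
E
```

```text
top [ 0.35980009 -0.01429342  1.21009006]
scene [ 1.39638215 -0.75430801  0.94245082]
{'t': np.float64(0.1), 'q': array([ 1.377,  0.508, -0.238,  1.501,  0.126,  1.149, -0.155]), 'qvel': array([-0.   , -0.004, -0.   , -0.003,  0.001,  0.001, -0.   ]), 'effort': array([-4.0000e-03, -6.2183e+01, -2.1940e+00, -2.5020e+01,  1.3000e-02,
        8.0000e-03, -0.0000e+00]), 'position': array([ 0.184, -0.597,  0.231]), 'tool_rot': array([ 0.989,  0.149, -0.   , -0.001]), 'force': array([-0.801, -0.208,  0.381]), 'ft_torque': array([0.015, 0.005, 0.028]), 'grasp_force': np.float64(0.0), 'grip_width': np.float64(0.085)}
```

View pics/top0.png

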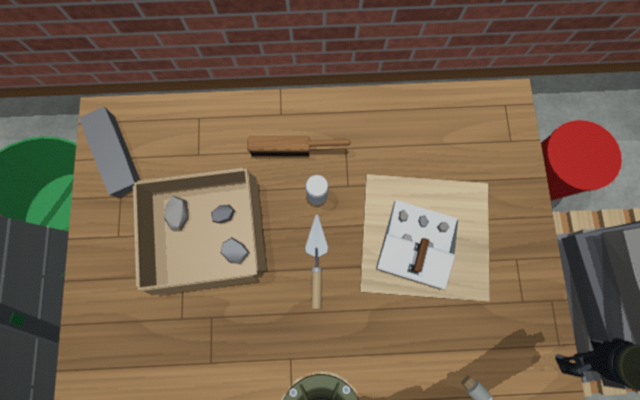

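View pics/scene0.png

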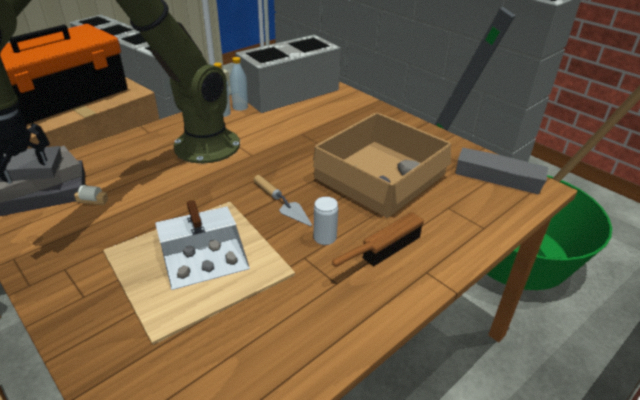

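The top view shows the carton at left (columns 135–262, rows 170–292). The board is at right (360–490, 175–300), with the pan on it: mouth up-image (+x), grip near (421, 256), stones along row ~220. The can is at (317, 190) and the trowel and brush are between the two. The scene view agrees: grip at about (195, 215), five stones in the pan.

```bash
python3 - <<'E'
from h import *
D={n:np.load(f"{n}0.npz") for n in("top","scene")}
f=D["top"]; W=cloud(f["d"],f["K"],f["R"],f["t"]); im=f["im"]
v,u=np.mgrid[:400,:640]
def box(u0,u1,v0,v1): return (u>u0)&(u<u1)&(v>v0)&(v<v1)
# grip: depth above 90mm in the board area
hsv=cv2.cvtColor(im,cv2.COLOR_RGB2HSV)
b=box(360,492,172,302)
g=b&(W[...,2]>.09)&(W[...,2]<.15); P=W[g]
print("grip depth n",g.sum(),np.median(P,0),P[:,2].max())
m=b&(hsv[...,1]>110)&(hsv[...,2]<150)&box(395,450,230,285)
k,l,st,c=cv2.connectedComponentsWithStats(m.astype(np.uint8)); i=1+np.argmax(st[1:,4]); 
r=cv2.minAreaRect(np.argwhere(l==i)[:,::-1].astype(np.float32)); print("grip px",st[i],r)
A=[f["K"],f["R"],f["t"]]
bx=cv2.boxPoints(r); Q=np.array([ray(*p,.119,*A) for p in bx]); print("grip corners",Q.round(3).tolist(),Q.mean(0), "edges",np.linalg.norm(Q-np.roll(Q,1,0),axis=1))
e=max([(np.linalg.norm(Q[j]-Q[j-1]),j) for j in range(4)])[1]; d=Q[e]-Q[e-1]; d*=np.sign(d[0]); print("grip yaw",np.degrees(np.arctan2(d[1],d[0])))
# pan: grey pixels (low saturation) around board
p=b&(hsv[...,1]<40)&(hsv[...,2]>140); k,l,st,c=cv2.connectedComponentsWithStats(p.astype(np.uint8)); 
cv=np.argwhere(p)[:,::-1].astype(np.float32); r=cv2.minAreaRect(cv2.convexHull(cv)); print("pan rect",r)
for q in cv2.boxPoints(r): print(ray(*q,.03,*A).round(3))
# board & carton by height
bm=box(340,520,160,320)&(abs(W[...,2]-.012)<.006)&(hsv[...,2]>150); print("board",np.percentile(W[bm],[2,98],axis=0).round(3))
cm=box(110,290,140,310)&(W[...,2]>.108)&(W[...,2]<.135); r=cv2.minAreaRect(W[cm][:,:2].astype(np.float32)); print("carton rim",cm.sum(),r)
cn=box(295,340,170,215)&(W[...,2]>.1); print("can",np.median(W[cn],0),W[cn][:,2].max())
lm=box(150,250,185,275)&(W[...,2]>.02)&(W[...,2]<.06);print("lump max",W[lm][:,2].max())
E
```

```text
grip depth n 318 [ 0.43073057 -0.29624898  0.11915068] 0.125971356158827
grip px [414 239  14  32 214] ((420.4247741699219, 254.87167358398438), (7.236095428466797, 32.520355224609375), 14.620874404907227)
grip corners [[0.392, -0.27, 0.119], [0.477, -0.301, 0.119], [0.471, -0.32, 0.119], [0.387, -0.288, 0.119]] [ 0.43176917 -0.29474768  0.119     ] edges [0.01944356 0.09000594 0.01976864 0.08994189]
grip yaw -20.156613221022564
pan rect ((419.6697692871094, 244.10093688964844), (74.51889038085938, 72.60324096679688), 16.699243545532227)
[ 0.405 -0.176  0.03 ]
[ 0.611 -0.255  0.03 ]
[ 0.535 -0.465  0.03 ]
[ 0.334 -0.379  0.03 ]
board [[ 0.315 -0.531  0.008]
 [ 0.674 -0.155  0.017]]
carton rim 1941 ((0.5366160869598389, 0.3254043161869049), (0.3112265169620514, 0.3320247232913971), 4.715745449066162)
can [ 0.63599404 -0.01847848  0.12284101] 1.2100900584171481
lump max 0.05962161883251948
```

```bash
python3 - <<'E'
from h import *
f=np.load("top0.npz"); W=cloud(f["d"],f["K"],f["R"],f["t"]); A=f["K"],f["R"],f["t"]
v,u=np.mgrid[:400,:640]
g=(u>395)&(u<450)&(v>230)&(v<285)&(W[...,2]>.11)&(W[...,2]<.13); r=cv2.minAreaRect(W[g][:,:2].astype(np.float32)); print("grip depth",r,np.median(W[g][:,2]))
s=np.load("scene0.npz"); B=s["K"],s["R"],s["t"]; Ws=cloud(s["d"],*B); v,u=np.mgrid[:400,:640]
g=(Ws[...,2]>.108)&(Ws[...,2]<.13)&(u>150)&(u<240)&(v>180)&(v<260); r=cv2.minAreaRect(Ws[g][:,:2].astype(np.float32)); print("scene grip",g.sum(),r)
g=(Ws[...,2]>.110)&(Ws[...,2]<.13)&(u>305)&(u<460)&(v>105)&(v<220); r=cv2.minAreaRect(Ws[g][:,:2].astype(np.float32)); print("scene carton",g.sum(),r)
o=observe(); from scipy.spatial.transform import Rotation as Ro
Rm=Ro.from_quat(o["tool_rot"]).as_matrix(); print(Rm.round(3)); print("tool shift",Rm.T@(np.array([.4407,-.2989,.231])-o["position"]))
E
```

```text
grip depth ((0.4316612482070923, -0.2981744706630707), (0.023021996021270752, 0.09587198495864868), 70.45169067382812) 0.11945479462547967
scene grip 228 ((0.4364183247089386, -0.29751670360565186), (0.022037018090486526, 0.09740961343050003), 70.06492614746094)
scene carton 1889 ((0.5506325960159302, 0.22027841210365295), (0.3173307776451111, 0.558638870716095), 4.922398567199707)
[[ 0.955  0.295 -0.   ]
 [ 0.295 -0.955  0.002]
 [-0.    -0.002 -1.   ]]
tool shift [ 3.32836883e-01 -2.08841409e-01 -1.52747370e-04]
```

The grip agrees in both views: centre ≈ (0.433, −0.297), yaw −20°, 96 × 22 mm, top at z = 0.119. I'll move above it and turn.

```bash
python3 -m crank '[[[1,0.0278,-0.01725,0,0],[1,0.0278,-0.01725,0,0],[1,0.0278,-0.01725,0,0],[1,0.0278,-0.01725,0,0],[1,0.0278,-0.01725,0,0],[1,0.0278,-0.01725,0,0],[1,0.0278,-0.01725,0,0],[1,0.0278,-0.01725,0,0],[1,0.0278,-0.01725,0,0],[1,0.0278,-0.01725,0,0],[1,0.0278,-0.01725,0,0],[1,0.0278,-0.01725,0,0],[1,0,0,0,6],[1,0,0,0,6],[1,0,0,0,6],[1,0,0,0,6],[1,0,0,0,6],[1,0,0,0,7],[1,0,0,0,0],[1,0,0,0,0]]]'; python3 - <<'E'
from h import *; from scipy.spatial.transform import Rotation as Ro
o=observe(); M=Ro.from_quat(o["tool_rot"]).as_matrix(); print(o["t"],o["q"].round(2),M.round(3),"yaw",np.degrees(np.arctan2(M[1,0],M[0,0])),"to go",M.T@(np.array([.4424,-.3004,.088])-o["position"]))
E
```

```text
t: 1.77
position: [0.442, -0.3006, 0.231]
tool_rot: [0.985, -0.17, -0.0, -0.0]
force: [-0.2, -0.6, 0.0]
grip_width: 0.0851
grasp_force: 0.0
1.7667 [ 0.67  0.37 -0.17  1.74  0.07  1.04 -1.44] [[ 0.942 -0.335 -0.001]
 [-0.335 -0.942  0.   ]
 [-0.001  0.    -1.   ]] yaw -19.601990983466198 to go [ 0.00035868 -0.00031881  0.14303664]
```

```bash
python3 -m crank '[[[1,0,0,0.02,0],[1,0,0,0.02,0],[1,0,0,0.02,0],[1,0,0,0.02,0],[1,0,0,0.02,0],[1,0,0,0.02,0],[1,0,0,0.015,0],[1,0,0,0.008,0],[1,0,0,0,0],[-1,0,0,0,0],[-1,0,0,0,0],[-1,0,0,0,0],[-1,0,0,0,0],[-1,0,0,0,0],[-1,0,0,0,0],[-1,0,0,0,0],[-1,0,0,0,0],[-1,0,0,0,0],[-1,0,0,0,0]]]' 110
```

```text
t: 3.35
position: [0.4424, -0.3012, 0.0893]
tool_rot: [0.985, -0.172, 0.001, 0.0]
force: [-1.4, 0.3, 5.9]
grip_width: 0.0205
grasp_force: 108.2
```

```bash
python3 -m crank '[[[-1,0,0,-0.002,0],[-1,0,0,-0.003,0],[-1,0,0,-0.004,0],[-1,0,0,-0.006,0],[-1,0,0,-0.008,0],[-1,0,0,-0.01,0],[-1,0,0,-0.01,0],[-1,0,0,-0.01,0],[-1,0,0,-0.008,0],[-1,0,0,-0.005,0],[-1,0,0,-0.003,0],[-1,0,0,0,0],[-1,0,0,0,0]]]'; python3 - <<'E'
from h import *
im,d,K,R,t=get("scene"); cv2.imwrite("pics/s1.png",cv2.resize(im[130:350,80:360,::-1],None,fx=2.5,fy=2.5))
E
```

```text
t: 4.43
position: [0.442, -0.3008, 0.1572]
tool_rot: [0.985, -0.172, -0.0, -0.0]
force: [-0.3, 0.5, -6.0]
grip_width: 0.0202
grasp_force: 108.0
```

View pics/s1.png

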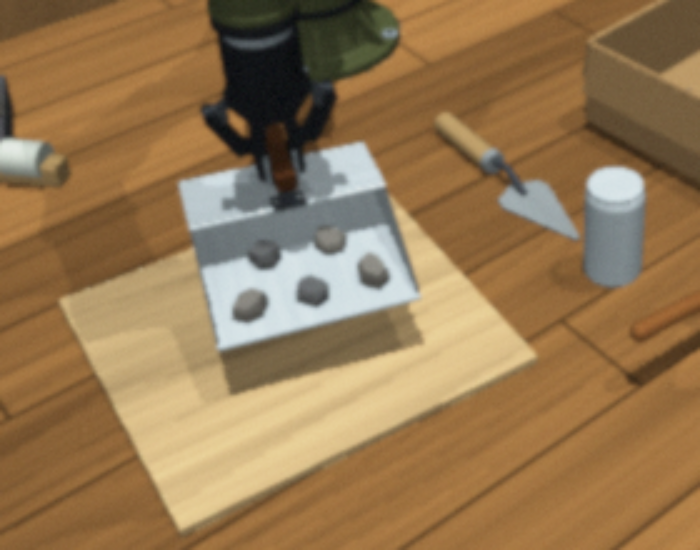

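The pan is up by its grip, all five stones are in it at pixels (265, 253)–(372, 270), and it looks level. I'll lift on and measure the tilt.

```bash
cat >> h.py <<'E'
from scipy.spatial.transform import Rotation as Ro
def tilt(n="scene"):
    "pan pitch: fit plane to grey floor/mouth points ahead of grip"
    o=observe(); M=Ro.from_quat(o["tool_rot"]).as_matrix(); x=M[:,0]; y=M[:,1]; g=o["position"]-.019*M[:,2]-.01*x  # grip centre
    im,d,K,R,t=get(n); W=cloud(d,K,R,t); L=W-g; X=L@x; Y=L@y; Z=L[...,2]
    s=cv2.cvtColor(im,cv2.COLOR_RGB2HSV)
    m=(abs(Y)<.085)&(X>.02)&(X<.18)&(Z<-.04)&(Z>-.2)&(s[...,1]<45)&(s[...,2]>150)&(d>0)
    c=np.linalg.lstsq(np.c_[X[m],Y[m],np.ones(m.sum())],Z[m],rcond=None)[0] if m.sum()>20 else None
    return m.sum(),c,im
E
python3 -m crank '[[[-1,0,0,-0.003,0],[-1,0,0,-0.006,0],[-1,0,0,-0.01,0],[-1,0,0,-0.013,0],[-1,0,0,-0.015,0],[-1,0,0,-0.015,0],[-1,0,0,-0.015,0],[-1,0,0,-0.015,0],[-1,0,0,-0.012,0],[-1,0,0,-0.009,0],[-1,0,0,-0.005,0],[-1,0,0,-0.003,0],[-1,0,0,0,0]]]'; python3 - <<'E'
from h import *
n,c,im=tilt(); print(n,c,np.degrees(np.arctan(c[:2])))
n,c,im=tilt("top"); print(n,c,np.degrees(np.arctan(c[:2])))
o=observe(); M=Ro.from_quat(o["tool_rot"]).as_matrix()
a=np.radians(4.8); C=np.array([.537,.325]); ex=np.array([np.cos(a),np.sin(a)])
# TCP (10mm ahead of grip centre) goals; mouth 145 ahead of TCP
G=C+ex*(.145-.02-.145); print("goal",G,"shift",M.T@(np.r_[G,o["position"][2]]-o["position"]),o["q"].round(2))
E
```

```text
t: 5.57
position: [0.4422, -0.3009, 0.2787]
tool_rot: [0.985, -0.172, 0.0, 0.0]
force: [0.0, 0.0, -6.2]
grip_width: 0.0201
grasp_force: 108.0
1797 [-0.01148837 -0.00395269 -0.08984561] [-0.65820596 -0.22647126]
1584 [-0.0212096  -0.00598587 -0.0900011 ] [-1.2150385  -0.34296117]
goal [0.51707014 0.32332644] shift [-1.40835773e-01 -6.12547708e-01  2.98528409e-04] [ 0.68  0.33 -0.17  1.66  0.06  1.16 -1.43]
```

```bash
python3 -m crank '[[[-1,-0.001,-0.0045,0,0],[-1,-0.002,-0.009,0,0],[-1,-0.003,-0.0135,0,0],[-1,-0.00415,-0.018,0,0],[-1,-0.00415,-0.018,0,0],[-1,-0.00415,-0.018,0,0],[-1,-0.00415,-0.018,0,0],[-1,-0.00415,-0.018,0,0],[-1,-0.00415,-0.018,0,0],[-1,-0.00415,-0.018,0,0],[-1,-0.00415,-0.018,0,0],[-1,-0.00415,-0.018,0,0],[-1,-0.00415,-0.018,0,0],[-1,-0.00415,-0.018,0,0],[-1,-0.00415,-0.018,0,0],[-1,-0.00415,-0.018,0,0],[-1,-0.00415,-0.018,0,0],[-1,-0.003,-0.0135,0,0],[-1,-0.002,-0.009,0,0],[-1,-0.001,-0.0045,0,0]]]'; python3 -m crank '[[[-1,-0.001,-0.0045,0,0],[-1,-0.002,-0.009,0,0],[-1,-0.003,-0.0135,0,0],[-1,-0.00415,-0.018,0,0],[-1,-0.00415,-0.018,0,0],[-1,-0.00415,-0.018,0,0],[-1,-0.00415,-0.018,0,0],[-1,-0.00415,-0.018,0,0],[-1,-0.00415,-0.018,0,0],[-1,-0.00415,-0.018,0,0],[-1,-0.00415,-0.018,0,0],[-1,-0.00415,-0.018,0,0],[-1,-0.00415,-0.018,0,0],[-1,-0.00415,-0.018,0,0],[-1,-0.00415,-0.018,0,0],[-1,-0.00415,-0.018,0,0],[-1,-0.00415,-0.018,0,0],[-1,-0.003,-0.0135,0,0],[-1,-0.002,-0.009,0,0],[-1,-0.001,-0.0045,0,0]]]'; python3 -m crank '[[[-1,0,0,0,-1],[-1,0,0,0,-2],[-1,0,0,0,-3],[-1,0,0,0,-3],[-1,0,0,0,-3],[-1,0,0,0,-3],[-1,0,0,0,-3],[-1,0,0,0,-3],[-1,0,0,0,-2],[-1,0,0,0,-1],[-1,0,0,0,0],[-1,0,0,0,0]]]'
python3 - <<'E'
from h import *
for k in("scene","top"):
    n,c,im=tilt(k); print(n,c,np.degrees(np.arctan(c[:2])))
    cv2.imwrite(f"pics/{k}2.png",im[:,:,::-1])
o=observe(); M=Ro.from_quat(o["tool_rot"]).as_matrix();print(o["q"].round(2),"yaw",np.degrees(np.arctan2(M[1,0],M[0,0])),M.T@(np.array([.517,.3233,.2787])-o["position"]))
E
```

```text
t: 7.33
position: [0.4797, 0.013, 0.2782]
tool_rot: [0.985, -0.171, -0.0, -0.0]
force: [-0.0, 1.1, -5.5]
grip_width: 0.0206
grasp_force: 108.4
t: 9.0
position: [0.5177, 0.3237, 0.2779]
tool_rot: [0.985, -0.172, -0.0, -0.0]
force: [0.4, 0.3, -5.8]
grip_width: 0.0205
grasp_force: 108.5
t: 10.0
position: [0.5181, 0.3215, 0.2783]
tool_rot: [0.999, 0.036, 0.0, 0.0]
force: [-0.2, -0.3, -5.8]
grip_width: 0.0205
grasp_force: 108.5
704 [-0.02472713  0.01913036 -0.08755967] [-1.41647163  1.09595536]
1886 [-0.05143334  0.01324362 -0.08583741] [-2.94431887  0.75875944]
[-0.29  0.48 -0.51  1.46  0.24  1.26 -2.32] yaw 4.104508109868518 [-0.00083193 -0.00138587 -0.00036195]
```

View pics/top2.png

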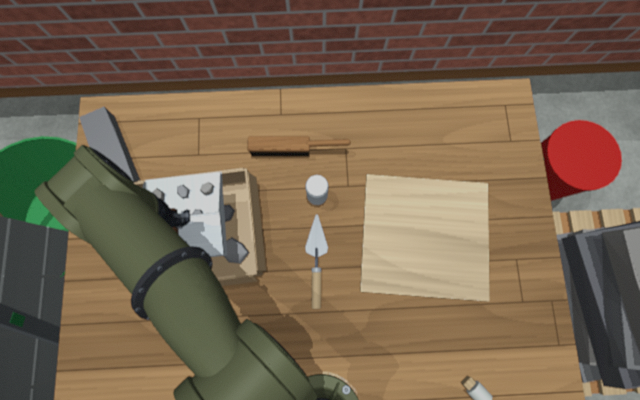

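The pan is level over the carton and the stones are in it. I'll lower it inside the carton, then push the mouth edge against the far wall so the pan pivots in the pads.

```bash
python3 -m crank '[[[-1,0,0,0.004,-0.7],[-1,0,0,0.008,0],[-1,0,0,0.012,0],[-1,0,0,0.014,0],[-1,0,0,0.014,0],[-1,0,0,0.014,0],[-1,0,0,0.014,0],[-1,0,0,0.014,0],[-1,0,0,0.013,0],[-1,0,0,0.01,0],[-1,0,0,0.006,0],[-1,0,0,0.004,0],[-1,0,0,0,0]]]'; python3 -m crank '[[[-1,0.007,0,0,0],[-1,0.007,0,0,0],[-1,0.007,0,0,0],[-1,0.005,0,-0.005,0],[-1,0.005,0,-0.006,0],[-1,0.005,0,-0.006,0],[-1,0,0,0,0]]]' 60
```

```text
t: 11.18
position: [0.5176, 0.3223, 0.1505]
tool_rot: [0.999, 0.043, -0.0, 0.0]
force: [0.4, 0.0, -5.9]
grip_width: 0.0203
grasp_force: 108.6
t: 11.77
position: [0.5541, 0.3257, 0.1692]
tool_rot: [0.999, 0.042, -0.0, -0.0]
force: [-5.6, -2.2, -3.5]
grip_width: 0.0204
grasp_force: 107.8
```

```bash
python3 -m crank '[[[-1,0.006,0,-0.006,0],[-1,0.006,0,-0.006,0],[-1,0.006,0,-0.006,0],[-1,0.006,0,-0.005,0],[-1,0.007,0,-0.005,0],[-1,0.007,0,-0.005,0],[-1,0,0,0,0]]]'; python3 - <<'E'
from h import *
n,c,im=tilt("scene"); cv2.imwrite("pics/s3.png",cv2.resize(im[60:260,220:500,::-1],None,fx=2.5,fy=2.5))
E
```

```text
t: 12.35
position: [0.593, 0.3287, 0.2021]
tool_rot: [0.999, 0.042, 0.001, -0.0]
force: [-5.2, -0.8, -5.4]
grip_width: 0.0206
grasp_force: 105.2
```

View pics/s3.png

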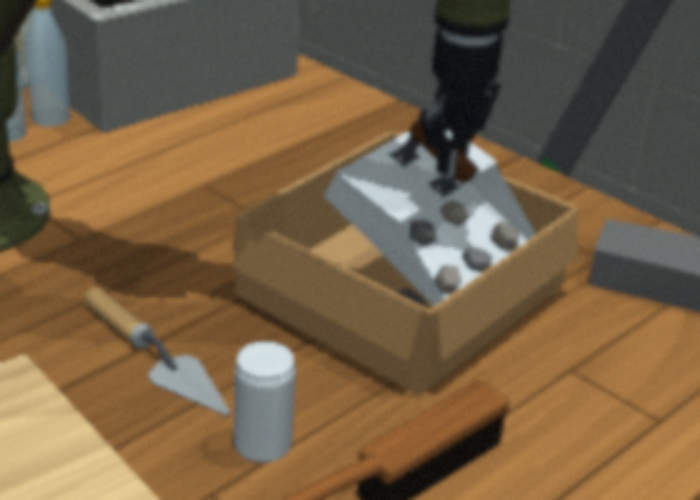

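The pan is pivoting as planned, at about 25–30° with its mouth on the far wall. All five stones are still in it at (422, 230)–(505, 235). I'll push on.

```bash
python3 -m crank '[[[-1,0.007,0,-0.005,0],[-1,0.007,0,-0.005,0],[-1,0.007,0,-0.004,0],[-1,0.007,0,-0.003,0],[-1,0.007,0,-0.002,0],[-1,0.007,0,-0.002,0],[-1,0.006,0,-0.001,0],[-1,0.005,0,0,0],[-1,0,0,0,0]]]'; python3 -m crank '[[[-1,-0.004,0,0,0],[-1,-0.008,0,0,0],[-1,-0.008,0,0,0],[-1,-0.008,0,-0.002,0],[-1,-0.008,0,-0.002,0],[-1,-0.008,0,-0.002,0],[-1,-0.008,0,-0.002,0],[-1,-0.008,0,-0.002,0],[-1,0,0,0,0],[-1,0,0,0,0],[-1,0,0,0,0]]]';  python3 - <<'E'
from h import *
n,c,im=tilt("scene"); cv2.imwrite("pics/s4.png",cv2.resize(im[60:260,220:500,::-1],None,fx=2.5,fy=2.5))
E
```

```text
t: 13.15
position: [0.645, 0.3333, 0.2231]
tool_rot: [0.999, 0.043, 0.0, -0.0]
force: [-3.7, -0.6, -6.0]
grip_width: 0.0201
grasp_force: 102.2
t: 14.07
position: [0.585, 0.3279, 0.2334]
tool_rot: [0.999, 0.042, 0.0, 0.0]
force: [-0.2, 0.5, -3.7]
grip_width: 0.0202
grasp_force: 102.3
```

View pics/s4.png

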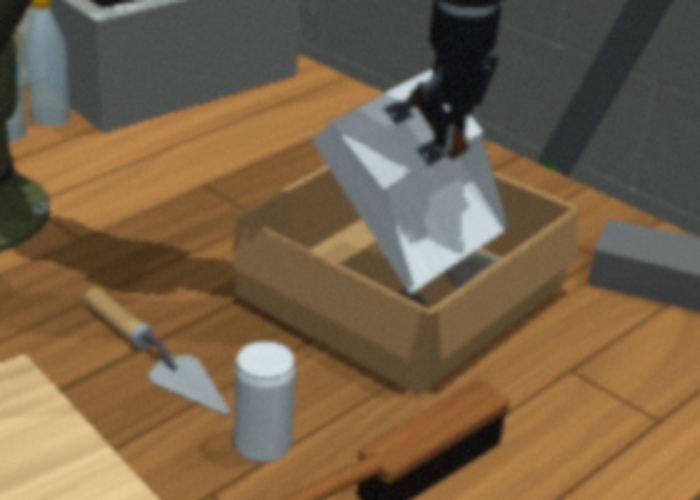

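The pan is empty. I'll lift it clear, swing back over the board and turn, then check the carton.

```bash
python3 -m crank '[[[-1,0,0,-0.005,0],[-1,0,0,-0.01,0],[-1,0,0,-0.015,0],[-1,0,0,-0.015,0],[-1,0,0,-0.015,0],[-1,0,0,-0.015,0],[-1,0,0,-0.015,0],[-1,0,0,-0.015,0],[-1,0,0,-0.01,0],[-1,0,0,-0.005,0]]]'; python3 -m crank '[[[-1,-0.0009,0.0069,0,0],[-1,-0.0019,0.0138,0,0],[-1,-0.0028,0.0207,0,0],[-1,-0.0037,0.0276,0,0],[-1,-0.0037,0.0276,0,0],[-1,-0.0037,0.0276,0,0],[-1,-0.0037,0.0276,0,0],[-1,-0.0037,0.0276,0,0],[-1,-0.0037,0.0276,0,0],[-1,-0.0037,0.0276,0,0],[-1,-0.0037,0.0276,0,0],[-1,-0.0037,0.0276,0,0],[-1,-0.0028,0.0207,0,0],[-1,-0.0019,0.0138,0,0],[-1,-0.0009,0.0069,0,0]]]';python3 -m crank '[[[-1,-0.0009,0.0069,0,0],[-1,-0.0019,0.0138,0,0],[-1,-0.0028,0.0207,0,0],[-1,-0.0037,0.0276,0,0],[-1,-0.0037,0.0276,0,0],[-1,-0.0037,0.0276,0,0],[-1,-0.0037,0.0276,0,0],[-1,-0.0037,0.0276,0,0],[-1,-0.0037,0.0276,0,0],[-1,-0.0037,0.0276,0,0],[-1,-0.0037,0.0276,0,0],[-1,-0.0037,0.0276,0,0],[-1,-0.0028,0.0207,0,0],[-1,-0.0019,0.0138,0,0],[-1,-0.0009,0.0069,0,0]]]';python3 -m crank '[[[-1,0,0,0,1],[-1,0,0,0,3],[-1,0,0,0,4],[-1,0,0,0,5],[-1,0,0,0,5],[-1,0,0,0,4],[-1,0,0,0,2],[-1,0,0,0,1],[-1,0,0,0,0],[-1,0,0,0,0]]]'
python3 - <<'E'
from h import *
im,d,K,R,t=get("top"); cv2.imwrite("pics/t5.png",cv2.resize(im[150:310,110:290,::-1],None,fx=3,fy=3))
im2,d2,K2,R2,t2=get("scene"); cv2.imwrite("pics/s5.png",cv2.resize(im2[80:360,60:440,::-1],None,fx=2,fy=2))
o=observe(); M=Ro.from_quat(o["tool_rot"]).as_matrix(); p=o["position"]-.019*M[:,2]
print(o["position"],"yaw",np.degrees(np.arctan2(M[1,0],M[0,0])),M.T@(np.array([.5525,-.340,.35])-o["position"]),o["q"].round(2))
for n,(dd,a) in dict(top=(d,(K,R,t)),scene=(d2,(K2,R2,t2))).items():
    L=cloud(dd,*a)-p; X=L@M[:,0];Y=L@M[:,1];Z=L[...,2]; m=(abs(Y)<.095)&(abs(Y)>.05)&(abs(X)<.2)&(Z>-.2)&(Z<.05)&(dd>0)
    # lowest pan points (mouth edge), and side profile
    i=np.argsort(Z[m])[:max(1,m.sum()//50)]; print(n,m.sum(),"lowest",X[m][i].mean(),Z[m][i].mean())
    for lo in np.arange(-.15,.1,.03):
        k=m&(X>lo)&(X<lo+.03); print(round(lo+.015,3),k.sum(),np.percentile(Z[k],[5,50,95]).round(3) if k.sum() else "")
E
```

```text
t: 14.95
position: [0.5849, 0.3286, 0.3556]
tool_rot: [0.999, 0.043, 0.001, -0.001]
force: [-0.9, 0.1, -3.9]
grip_width: 0.0202
grasp_force: 102.4
t: 16.2
position: [0.5673, -0.0102, 0.3523]
tool_rot: [0.999, 0.04, -0.001, 0.001]
force: [-0.2, -0.6, -4.8]
grip_width: 0.0204
grasp_force: 102.3
t: 17.45
position: [0.5516, -0.3412, 0.3524]
tool_rot: [0.999, 0.042, -0.001, -0.0]
force: [-0.3, -0.1, -4.7]
grip_width: 0.0207
grasp_force: 102.2
t: 18.28
position: [0.5526, -0.3381, 0.3535]
tool_rot: [0.985, -0.173, 0.0, -0.0]
force: [-0.5, -0.4, -4.4]
grip_width: 0.0202
grasp_force: 102.3
[ 0.55236426 -0.33882886  0.35338391] yaw -20.040261136955312 [0.00052861 0.00105479 0.00338361] [ 0.67  0.49 -0.28  1.2   0.13  1.47 -1.52]
top 1833 lowest 0.03521950994735519 -0.16133993261647672
-0.135 187 [-0.019 -0.015 -0.009]
-0.105 529 [-0.008  0.006  0.014]
-0.075 390 [-0.011 -0.002  0.006]
-0.045 400 [-0.031 -0.022 -0.013]
-0.015 186 [-0.041 -0.037 -0.032]
0.015 87 [-0.155 -0.15  -0.145]
0.045 54 [-0.164 -0.16  -0.156]
0.075 0 
0.105 0 
scene 3862 lowest 0.03493518169704375 -0.16162369075511468
-0.135 0 
-0.105 134 [0.006 0.011 0.015]
-0.075 537 [-0.076 -0.003  0.007]
-0.045 1265 [-0.1   -0.076 -0.013]
-0.015 1035 [-0.127 -0.109 -0.032]
0.015 697 [-0.154 -0.142 -0.129]
0.045 194 [-0.164 -0.159 -0.153]
0.075 0 
0.105 0
```

View pics/t5.png

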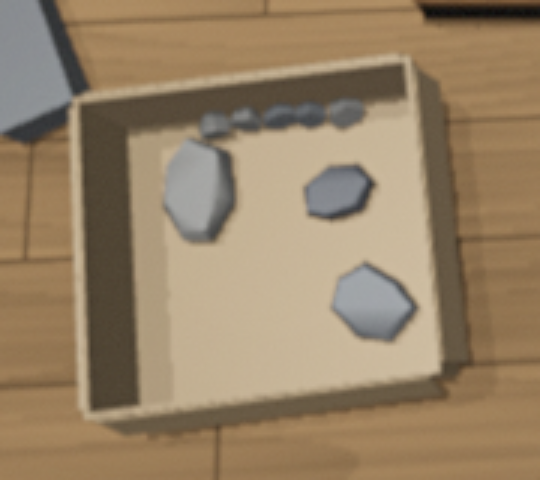

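View pics/s5.png

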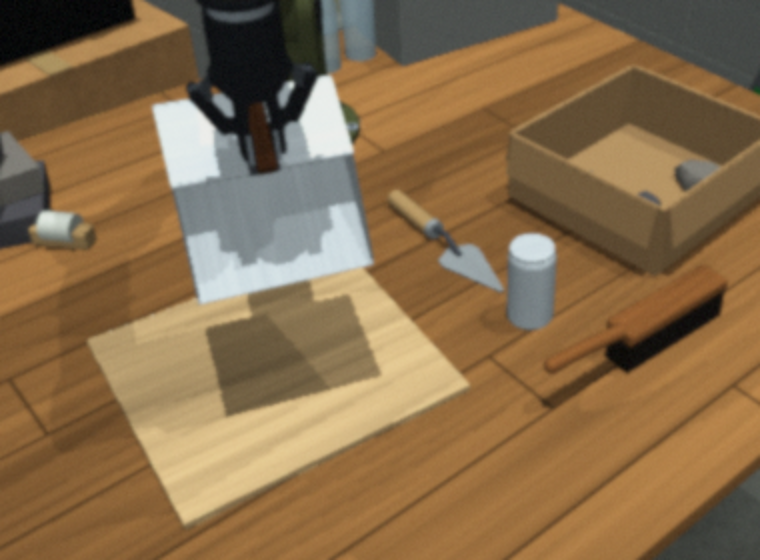

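The top crop shows all five offcuts in the carton, in a row along the far wall at (215–345, 115). The pan is empty and tilted about 45° over the board, with nothing else moved. I'll lower it mouth-first and lay it flat with an arc.

```bash
python3 -m crank '[[[-1,0,0,0.006,0],[-1,0,0,0.012,0],[-1,0,0,0.018,0],[-1,0,0,0.02,0],[-1,0,0,0.02,0],[-1,0,0,0.02,0],[-1,0,0,0.02,0],[-1,0,0,0.02,0],[-1,0,0,0.018,0],[-1,0,0,0.012,0],[-1,0,0,0.008,0],[-1,0,0,0.005,0],[-1,0,0,0.002,0],[-1,0,0,0.001,0],[-1,0,0,0.001,0],[-1,0,0,0.001,0],[-1,0,0,0.001,0],[-1,0,0,0,0]]]'; python3 -m crank '[[[-1,-0.001,0,0.001,0],[-1,-0.001,0,0.001,0],[-1,-0.002,0,0.001,0],[-1,-0.003,0,0.001,0],[-1,-0.004,0,0.001,0],[-1,-0.004,0,0.001,0],[-1,-0.004,0,0.0015,0],[-1,-0.004,0,0.0015,0],[-1,-0.004,0,0.002,0],[-1,-0.004,0,0.002,0],[-1,0,0,0,0]]]' 60;  python3 - <<'E'
from h import *
for k in("scene","top"):
    n,c,im=tilt(k); print(n,c,np.degrees(np.arctan(c[:2])) if c is not None else "")
    cv2.imwrite(f"pics/{k}6.png",cv2.resize(im[130:350,80:360,::-1],None,fx=2.5,fy=2.5))
E
```

```text
t: 19.88
position: [0.5523, -0.3394, 0.1685]
tool_rot: [0.985, -0.175, 0.0, 0.0]
force: [0.2, -0.6, -4.2]
grip_width: 0.0206
grasp_force: 102.3
t: 20.8
position: [0.5244, -0.3293, 0.1576]
tool_rot: [0.985, -0.175, 0.003, 0.001]
force: [1.0, -0.0, 7.2]
grip_width: 0.0203
grasp_force: 103.5
1197 [-0.80006042 -0.00434404 -0.11730078] [-38.66191911  -0.24889345]
296 [-0.81960711 -0.00319686 -0.11825978] [-39.33828962  -0.18316585]
```

View pics/scene6.png

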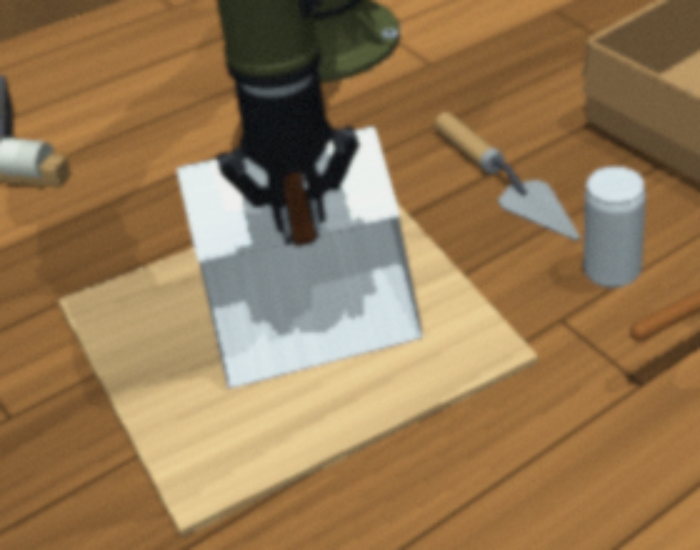

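The mouth edge is on the board at about (230–420, 385–335), and the tilt is down to 39°. I'll continue the arc.

```bash
python3 -m crank '[[[-1,-0.004,0,0.0017,0],[-1,-0.004,0,0.0017,0],[-1,-0.004,0,0.0018,0],[-1,-0.004,0,0.0018,0],[-1,-0.004,0,0.002,0],[-1,-0.004,0,0.002,0],[-1,-0.004,0,0.002,0],[-1,-0.004,0,0.0022,0],[-1,-0.004,0,0.0025,0],[-1,-0.004,0,0.003,0],[-1,-0.004,0,0.003,0],[-1,-0.004,0,0.003,0],[-1,-0.004,0,0.003,0],[-1,-0.004,0,0.003,0],[-1,-0.004,0,0.0033,0],[-1,-0.004,0,0.0035,0],[-1,0,0,0,0]]]' 60;  python3 - <<'E'
from h import *
print(observe()["position"])
for k in("scene","top"):
    n,c,im=tilt(k); print(n,c,np.degrees(np.arctan(c[:2])) if c is not None else "")
E
```

```text
t: 22.32
position: [0.461, -0.3065, 0.1167]
tool_rot: [0.985, -0.175, -0.001, 0.0]
force: [-5.5, 1.0, 8.6]
grip_width: 0.0207
grasp_force: 103.6
[ 0.46103934 -0.3064932   0.11667598]
2251 [-0.20895989 -0.00127357 -0.09325441] [-11.80269019  -0.07297031]
901 [-0.21565368 -0.0010328  -0.09381778] [-12.16967374  -0.05917525]
```

```bash
python3 -m crank '[[[-1,-0.002,0,0.0022,0],[-1,-0.002,0,0.0022,0],[-1,-0.002,0,0.0022,0],[-1,-0.002,0,0.0022,0],[-1,-0.002,0,0.0022,0],[-1,-0.002,0,0.0022,0],[-1,-0.002,0,0.0022,0],[-1,-0.002,0,0.0022,0],[-1,-0.002,0,0.0022,0],[-1,-0.002,0,0.0022,0],[-1,-0.001,0,0.002,0],[-1,-0.001,0,0.002,0],[-1,0,0,0.001,0],[-1,0,0,0,0]]]';  python3 - <<'E'
from h import *
print(observe()["position"])
for k in("scene","top"):
    n,c,im=tilt(k); print(n,c,np.degrees(np.arctan(c[:2])) if c is not None else "")
E
```

```text
t: 23.58
position: [0.4421, -0.2994, 0.0909]
tool_rot: [0.985, -0.175, 0.0, 0.001]
force: [-7.9, 3.5, 24.8]
grip_width: 0.0203
grasp_force: 106.6
[ 0.44210701 -0.29943964  0.09091143]
2182 [-0.01026331  0.0011015  -0.09184693] [-0.58802366  0.06311145]
1247 [-0.02350941 -0.00242622 -0.09138767] [-1.34674183 -0.13901163]
```

```bash
python3 -m crank '[[[-1,0,0,0.0007,0],[-1,0,0,0,0],[-0.3,0,0,0,0],[0,0,0,0,0],[0.5,0,0,0,0],[1,0,0,0,0],[1,0,0,0,0],[1,0,0,0,0],[1,0,0,0,0],[1,0,0,0,0]]]' 30; python3 -m crank '[[[1,0,0,-0.004,0],[1,0,0,-0.01,0],[1,0,0,-0.02,0],[1,0,0,-0.03,0],[1,0,0,-0.03,0],[1,0,0,-0.03,0],[1,0,0,-0.03,0],[1,0,0,-0.03,0],[1,0,0,-0.02,0],[1,0,0,-0.01,0],[1,0,0,0,0]]]'; python3 - <<'E'
from h import *
for n in("scene","top"):
    im,d,K,R,t=get(n); W=cloud(d,K,R,t); v,u=np.mgrid[:400,:640]; A=np.radians(-20); ex=np.array([np.cos(A),np.sin(A)]); ey=np.array([-ex[1],ex[0]])
    X=(W[...,:2]-[.433,-.297])@ex; Y=(W[...,:2]-[.433,-.297])@ey; s=cv2.cvtColor(im,cv2.COLOR_RGB2HSV)
    m=(X>.06)&(X<.14)&(abs(Y)<.085)&(s[...,1]<45)&(W[...,2]<.05); c=np.linalg.lstsq(np.c_[X[m],Y[m],np.ones(m.sum())],W[...,2][m],rcond=None)[0]; print(n,m.sum(),"floor z",np.median(W[...,2][m]),np.degrees(c[:2]))
    cv2.imwrite(f"pics/{n}7.png",im[:,:,::-1])
E
```

```text
t: 24.52
position: [0.4423, -0.2991, 0.0879]
tool_rot: [0.985, -0.175, -0.0, -0.0]
force: [-0.3, -0.8, 0.8]
grip_width: 0.0855
grasp_force: 0.0
t: 25.43
position: [0.4432, -0.2995, 0.3049]
tool_rot: [0.985, -0.175, 0.002, 0.001]
force: [-0.5, -0.2, 0.1]
grip_width: 0.0852
grasp_force: 0.0
scene 1437 floor z 0.0169323737041442 [-0.07925814  0.09332704]
top 941 floor z 0.01615123033076906 [0.31029111 0.18922327]
```

View pics/scene7.png

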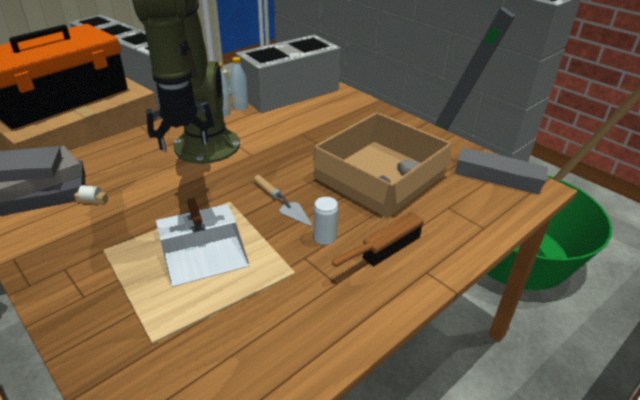

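The empty pan is flat on the board: floor at z = 0.016, tilt under 0.4°, at pixels (160–248, 205–285). The gripper is clear, and the can, brush and trowel are where they were. I'm handing in.

```bash
python3 -c "
from rig import ticket
print(ticket.hand_in())"
```

```text
the job is handed in; nothing more can be done
None
```

I tipped all five offcuts into the carton, set the empty dustpan back flat on the board, left the can, brush and trowel where they were, and handed the job in at about 25.5 s.

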